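Feel for the full tin and shut it in the drawer

TASK

One of the three identical square tins on the bench is full of horseshoe nails and the other two are empty: lift them to feel which one is heavy. Stand the full tin upright in the open drawer, letting no tin drop, then slide the drawer fully home against its stop. Leave the two empty tins standing upright on the bench, and do not disturb the other things lying about.

Things in the scene. Friction and masses are not known exactly. Their poses are not given: they have to be found in the camera images.
- tin_1: one of three identical closed square steel tins, 58 x 58 mm, 70 mm high, z up, sides along its x and y; origin at the centre of its underside. Two are empty (about 0.11 kg), one is full of horseshoe nails (0.45 to 0.65 kg); any of the three can be the full one and nothing shows it from outside.
- tin_2: one of three identical closed square steel tins, 58 x 58 mm, 70 mm high, z up, sides along its x and y; origin at the centre of its underside. Two are empty (about 0.11 kg), one is full of horseshoe nails (0.45 to 0.65 kg); any of the three can be the full one and nothing shows it from outside.
- tin_3: one of three identical closed square steel tins, 58 x 58 mm, 70 mm high, z up, sides along its x and y; origin at the centre of its underside. Two are empty (about 0.11 kg), one is full of horseshoe nails (0.45 to 0.65 kg); any of the three can be the full one and nothing shows it from outside.
- cabinet: low wooden drawer unit standing fixed on the bench, 220 mm deep (x), 240 mm wide (y), 115 mm high; origin at the centre of its underside; its front, with the drawer, faces its -x. The opening is 81 mm high above the drawer's floor.
- cabinet_drawer0 (a joint): how far the drawer is pulled out, m: 0 = fully shut against its stop, at most 0.15. It slides along the unit's x axis and stays where it is left.
- drawer_floor (a point): centre of the drawer's inner floor, on its surface (22 mm above the bench), moving with the drawer, axes as the unit's. The inside measures 175 mm along x by 198 mm along y; side walls end 71 mm above the floor, the front board 81 mm above it. With the drawer out by d, the part of the floor clear of the unit's top board is from x = -87 mm to x = d - 93 mm in this frame.
- cabinet_drawer0_handle (a point): middle of the drawer's bar handle, a level steel bar 120 mm long along the unit's y, 35 mm in front of the drawer's front board and 77 mm above the bench.
- hammer: claw hammer with red handle, 230 mm long, 26 mm high, lying on the bench; origin under its middle, x towards the head. Bystander.
- spanner: steel adjustable spanner, 180 mm long, 13 mm high, lying; origin under its middle, x towards the jaws. Bystander.
- hoof_pick: yellow plastic hoof pick, 160 mm long, 24 mm wide, 23 mm high, lying; origin under its middle, x towards the steel hook. Bystander.
- jam_jar: empty open glass jam jar, 70 mm across, 100 mm high; origin at the centre of its underside. Bystander.
- dandy_brush: wooden grooming brush, 190 x 55 mm, 52 mm high, bristles down; origin under its middle, x along its length. Bystander.
- mug: white mug, 80 mm across plus a handle, 85 mm high; origin at the centre of its underside. Bystander.
There are look-alikes about, which are no part of the job. Leave any blue or red look-alike of the tin_2 alone.

How it is judged:
By the outcome, as a careful person would: the job done as asked, in the order asked, and still so for the second after the job is handed in, with the robot touching nothing.
It also fails if it takes over 69 s, if anything falls off the work surface, if the arm or the gripper's body presses on something with over 40 N, if the wrist force passes 120 N, or if a joint passes its speed limit or range.

ROBOT

A 7-joint arm with a two-finger parallel gripper is mounted at the origin on the work surface. World frame = base frame: x ahead of the robot, y to its left, z up, the work surface at z = 0. Lengths are in m, angles in rad, forces in N, time in s.
With the tool pointing down it reaches from about 0.4 to 0.85 m from the base axis. Payload 4.5 kg.
Tool frame: the origin (TCP) lies midway between the tips of the shut fingers; the grasp point (between the pads) lies behind it (r.grip_point_offset is the z of the grasp point in the tool frame, in m); z points along the fingers, y is the line along which they close (so a half turn about z gives the same grasp; the last joint's range is limited). The gripper opens to 88 mm and grips with 3 to 60 N. Pads are 18 mm wide; open, the fingers measure 123 mm over their backs; the gripper's body (75 mm by 187 mm) begins 45 mm behind the grasp point.
Start: joints at [-1.141, 0.689, -0.195, 1.565, 0.157, 0.902, -0.215], TCP at [0.241, 0.577, 0.239] pointing down, gripper open.
Joint ranges: [-3.01, 3.01], [-0.46, 2.08], [-1.47, 1.51], [0.13, 2.56], [-1, 4.14], [0.04, 2.09], [-2.66, 2.66]. Speed limits (rad/s): [2.57, 2.57, 3.14, 3.14, 3.14, 3.14, 3.14].

INTERFACE

Orientations are given as a unit quaternion [x, y, z, w].
In Python, from plant import r, optics, workorder gives the robot as it stands.
- The arm moves only by the shell command python3 -m creep 'ROWS' [FORCE]. ROWS is JSON, a list of rows, each an object of numbers: "grip": the gripper command: -1 is shut, 1 is fully open, values between are in proportion; "tx", "ty", "tz": the shift along the tool's x, y, z in cm; "spin": the turn about the tool's z in degrees. In form: [{"grip": .., "tx": .., "ty": .., "tz": .., "spin": ..}, ...]. A call has 1 to 8 rows; each row shifts and turns the commanded pose from where the row before left it, along the tool's axes as they then stand; what a row does not reach is not made up. A row lasts 1/12 s, in which the tool goes at most 41.7 mm and 7.16 degrees, less where a joint would pass 70% of its speed; a pose out of reach is approached as far as the arm can. A call with a gripper value outside its range is refused whole. The fingers move at their own pace and stop on an object; FORCE is the grip in N (left out, the last holds). Time passes only in rows, so rows that do not move let the fingers close. It gives the time, the measured TCP pose, the force, the opening and the grip force at its end, in the units of the state.
- r.get_state(): the state, without advancing time (a new reading comes with each control period).
- optics.snapshot(name): name is "scene" or "top"; returns (picture, depth): 420x560x3 uint8, red, green, blue; 420x560 float32, m along the optical axis (not along the pixel's ray), 0 where there is no reading.
- optics.get_calibration(name): a dict with "fx", "fy", "cx", "cy" (pixels), "extrinsics" (4x4, takes a point from world to camera coordinates). Camera axes: x right, y down, z forward; pixel columns grow to the right and rows downward; lengths in m; the calibration is good to about 2 mm. A picture is of the moment at which its call begins. get_calibration takes no time and is no camera call.
- workorder.finish_job(): hands the job in; it is judged then, once.
The state is a dict: "clock": time; "q": joint angles; "qd": joint speeds; "joint_torque": joint torques, N m; "tool_pos": TCP position; "eef_rot": TCP orientation; "contact_force": force on the tool from outside, world axes, zero at the start; "moment": the same for the moment, N m; "opening": opening from 0.0 (shut) to 1.0 (fully open); "finger_force": force on a finger pad.
Only numpy, scipy, OpenCV 4.12 (cv2) and the standard library are available. Lean on these libraries where they do the work, as an engineer would, in place of code of your own. Each camera call takes 0.05 s, during which the arm holds its last target. There are 200 camera calls.

## Working session

There is one attempt and no reset: what is moved stays moved. The work goes in short steps, Python scripts to look and compute and a shell command to move; the robot and the scene stay as the last step left them, time stands still between calls to the robot, and variables do not carry over. Pictures are saved under pics/ and viewed, at most 10 in all, crops included, and the job is handed in when it is done.

```bash
ls; mkdir -p pics; cat > h.py <<'E'
import numpy as np, cv2
from plant import r, optics, workorder
def snap(n,f):
    p,d=optics.snapshot(n); cv2.imwrite('pics/'+f+'.png',p[:,:,::-1]); np.save('pics/'+f+'.npy',d); return p,d
def cloud(n,d):
    c=optics.get_calibration(n); v,u=np.indices(d.shape)
    P=np.stack([(u-c['cx'])/c['fx']*d,(v-c['cy'])/c['fy']*d,d],-1)
    E=np.array(c['extrinsics']); return (P-E[:3,3])@E[:3,:3]
E
python3 - <<'E'
from h import *
s=r.get_state(); print(s, r.grip_point_offset)
for n in('scene','top'): snap(n,n+'0')
E
```

```text
pics
{'clock': 0.0, 'q': array([-1.1412436 ,  0.68998938, -0.19451856,  1.56634286,  0.15729228,
        0.90248736, -0.21510908]), 'qd': array([-0.00146142, -0.00056839,  0.00166167,  0.00159423,  0.00118515,
       -0.00124292,  0.00054666]), 'joint_torque': array([ 3.66324666e-04, -5.27564621e+01, -1.26685046e+00, -1.53432941e+01,
       -5.26287931e-02,  6.44934451e-03,  1.57463737e-04]), 'tool_pos': array([0.2407371 , 0.57609174, 0.23790709]), 'eef_rot': array([ 1.96551257e-01,  9.80493121e-01, -9.10046773e-04, -1.20047335e-04]), 'contact_force': array([-0.35195751,  0.85321977,  0.12290674]), 'moment': array([-0.00163661, -0.03131356, -0.00509983]), 'finger_force': 0.0, 'opening': 1.0012501937107674} -0.0187
```

View pics/top0.png

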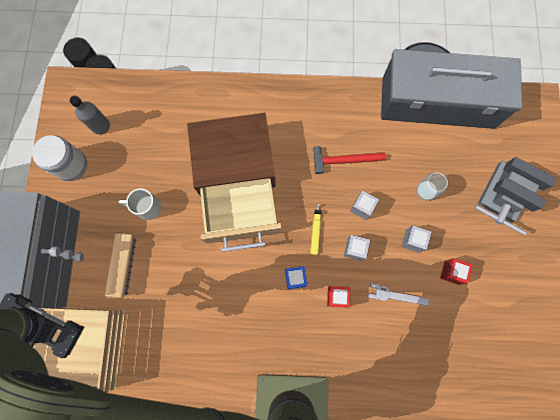

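View pics/scene0.png

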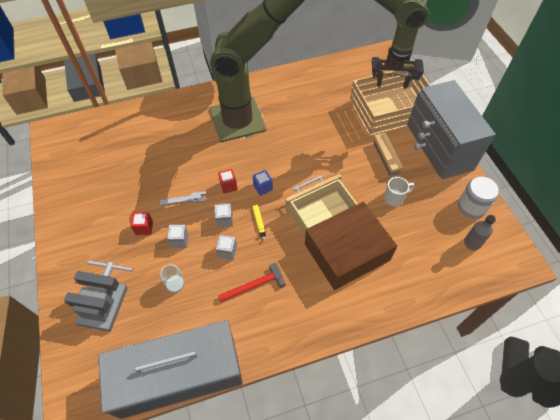

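The top view shows three plain steel tins at (366,204), (357,246) and (418,238). The look-alikes to leave alone are blue (296,277), red (339,296) and red (458,271). The drawer is open, with its handle near (243,243), and the hoof pick lies at (316,230) between it and the tins.

```bash
cat > m.py <<'E'
from h import *
def rect(W,px,zlo,zhi,rad):
    v,u=np.indices(W.shape[:2]); m=(np.hypot(u-px[0],v-px[1])<rad)&(W[...,2]>zlo)&(W[...,2]<zhi)
    m=m.astype(np.uint8); n,l=cv2.connectedComponents(m)
    k=np.argmax(np.bincount(l[l>0])) ; P=W[l==k]
    (c,s,a)=cv2.minAreaRect((P[:,:2]*1000).astype(np.float32)); return np.round(c,1),np.round(s,1),round(a,1),round(float(np.median(P[:,2])),4),len(P)
E
python3 - <<'E'
from m import *
for cam,px in (('top',[(366,204),(357,246),(418,238)]),('scene',[(223,210),(227,242),(177,231)])):
    W=cloud(cam,np.load(f'pics/{cam}0.npy'))
    for p in px: print(cam,p,rect(W,p,.060,.078,25))
W=cloud('top',np.load('pics/top0.npy'))
print('roof',rect(W,(232,150),.108,.122,70))
print('handle',rect(W,(243,243),.068,.09,30))
print('front',rect(W,(240,230),.095,.108,45))
for p in [(223,239),(264,233),(243,244),(318,212),(316,245),(202,240),(279,229),(320,155),(296,277),(432,185)]: print(p,W[p[1],p[0]].round(3))
p=cv2.imread('pics/top0.png')[110:310,180:480]; cv2.imwrite('pics/c.png',cv2.resize(p,(800,533),interpolation=cv2.INTER_CUBIC))
print(optics.get_calibration('top'))
E
```

```text
top (366, 204) (array([ 612.9, -204. ]), array([58.7, 59.1]), 61.5, 0.0691, 376)
top (357, 246) (array([ 480.2, -180.7]), array([58. , 59.2]), 77.3, 0.0691, 394)
top (418, 238) (array([ 512.8, -361.5]), array([60. , 58.6]), 72.8, 0.0688, 399)
scene (223, 210) (array([ 483.3, -180. ]), array([58. , 62.3]), 77.7, 0.0689, 224)
scene (227, 242) (array([ 616.5, -203.7]), array([58.6, 60.8]), 61.6, 0.0688, 258)
scene (177, 231) (array([ 516.9, -360.3]), array([61.5, 61.8]), 70.9, 0.0681, 250)
roof (array([750.8, 209. ]), array([208. , 240.8]), 10.4, 0.1144, 5242)
handle (array([480.8, 158.2]), array([ 41.4, 164.8]), 10.3, 0.0805, 289)
front (array([509.2, 164. ]), array([ 20.3, 233.4]), 10.3, 0.1014, 454)
(223, 239) [0.489 0.222 0.047]
(264, 233) [0.512 0.1   0.045]
(243, 244) [ 0.483  0.166 -0.001]
(318, 212) [ 0.589 -0.064  0.02 ]
(316, 245) [ 0.485 -0.06   0.016]
(202, 240) [ 0.49   0.294 -0.   ]
(279, 229) [0.52  0.055 0.079]
(320, 155) [ 0.773 -0.066  0.028]
(296, 277) [0.382 0.    0.074]
(432, 185) [ 0.693 -0.427  0.007]
{'fx': 411.45851881084405, 'fy': 411.45851881084405, 'cx': 282.184043305749, 'cy': 213.73729688646958, 'extrinsics': array([[ 3.66617770e-02, -9.99327362e-01, -8.58555541e-04,
         2.61818759e-02],
       [-9.76522736e-01, -3.56426374e-02, -2.12445165e-01,
         5.71386810e-01],
       [ 2.12271665e-01,  8.62701625e-03, -9.77172613e-01,
         1.17678203e+00],
       [ 0.00000000e+00,  0.00000000e+00,  0.00000000e+00,
         1.00000000e+00]])}
```

View pics/c.png

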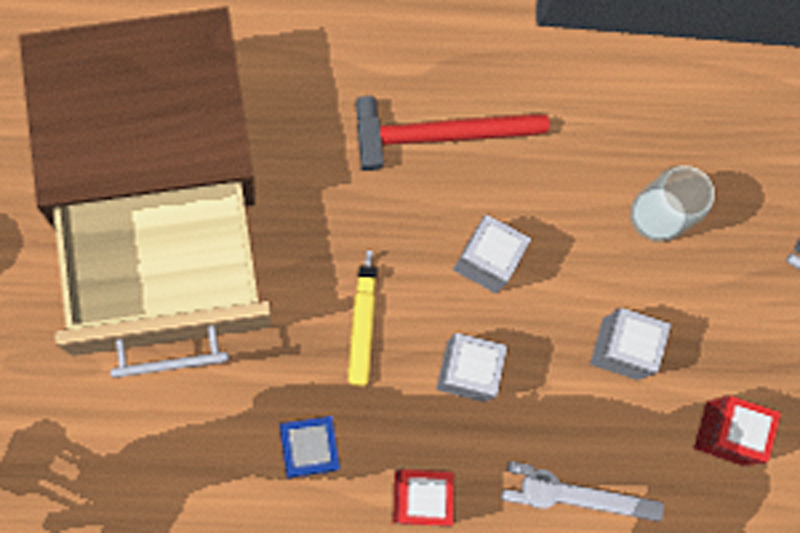

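The crop confirms the three plain steel tins, at crop pixels (497,245), (475,360) and (637,335). The blue and red ones are the decoys. Next I'll move to the nearest tin, B.

```bash
cat > go.py <<'E'
from h import *; import sys
from scipy.spatial.transform import Rotation as R
s=r.get_state(); M=R.from_quat(s['eef_rot']).as_matrix()
x,y,z,a=map(float,sys.argv[1:5])
cur=np.degrees(np.arctan2(M[1,1],M[0,1])); d=(a-cur+90)%180-90
print('clock',s['clock'],'pos',s['tool_pos'].round(4),'close',cur.round(1),'F',s['contact_force'].round(2),'q7',s['q'][6].round(2),'tilt',M[:,2].round(3))
g=np.array([x,y,z]); D=g-s['tool_pos']
print('now-frame cm',(M.T@D*100).round(2),'spin',(-d).round(1))
M2=M@R.from_euler('z',-d,degrees=True).as_matrix()
print('after-spin cm',(M2.T@D*100).round(2))
E
python3 go.py .4818 -.1803 .17 77.5
```

```text
clock 0.1 pos [0.2408 0.5762 0.238 ] close 67.3 F [ 0.72 -0.56  0.38] q7 -0.22 tilt [-0.    -0.002 -1.   ]
now-frame cm [-51.39 -60.5    6.91] spin -10.2
after-spin cm [-39.9  -68.63   6.91]
```

```bash
python3 -m creep '[{"grip":1,"spin":-5},{"spin":-5,"grip":1},{"grip":1,"tx":-1.0,"ty":-3.9},{"grip":1,"tx":-1.0,"ty":-3.9},{"grip":1,"tx":-1.0,"ty":-3.9},{"grip":1,"tx":-1.5,"ty":-3.7},{"grip":1,"tx":-1.5,"ty":-3.7},{"grip":1,"tx":-2,"ty":-3.5}]'; python3 go.py .4818 -.1803 .17 77.5
```

```text
clock 0.1 pos [0.2408 0.5762 0.238 ] close 67.3 F [ 0.72 -0.56  0.38] q7 -0.22 tilt [-0.    -0.002 -1.   ]
now-frame cm [-51.39 -60.5    6.91] spin -10.2
after-spin cm [-39.9  -68.63   6.91]$[0]: bad value
```

```bash
python3 -m creep '[{"grip":1,"tx":0,"ty":0,"tz":0,"spin":-5},{"grip":1,"tx":0,"ty":0,"tz":0,"spin":-5},{"grip":1,"tx":-1,"ty":-3.9,"tz":0,"spin":0},{"grip":1,"tx":-1,"ty":-3.9,"tz":0,"spin":0},{"grip":1,"tx":-1,"ty":-3.9,"tz":0,"spin":0},{"grip":1,"tx":-1.5,"ty":-3.7,"tz":0,"spin":0},{"grip":1,"tx":-1.5,"ty":-3.7,"tz":0,"spin":0},{"grip":1,"tx":-2,"ty":-3.5,"tz":0,"spin":0}]'; python3 go.py .4818 -.1803 .17 77.5
```

```text
clock: 0.77
tool_pos: [0.2684, 0.3365, 0.2386]
eef_rot: [0.109, 0.994, -0.0, -0.0]
contact_force: [1.5, -0.4, -0.8]
opening: 0.999
finger_force: 0.0
clock 0.7667 pos [0.2684 0.3365 0.2386] close 77.4 F [ 1.52 -0.4  -0.81] q7 0.11 tilt [-0.001 -0.001 -1.   ]
now-frame cm [-32.08 -45.79   6.89] spin -0.1
after-spin cm [-32.02 -45.83   6.89]
```

```bash
python3 -m creep '[{"grip":1,"tx":-2.4,"ty":-3.3,"tz":0,"spin":0},{"grip":1,"tx":-2.4,"ty":-3.3,"tz":0,"spin":0},{"grip":1,"tx":-2.4,"ty":-3.3,"tz":0,"spin":0},{"grip":1,"tx":-2.4,"ty":-3.3,"tz":0,"spin":0},{"grip":1,"tx":-2.4,"ty":-3.3,"tz":0,"spin":0},{"grip":1,"tx":-2.4,"ty":-3.3,"tz":0,"spin":0},{"grip":1,"tx":-2.4,"ty":-3.3,"tz":0,"spin":0},{"grip":1,"tx":-2.4,"ty":-3.3,"tz":0,"spin":0}]'; python3 go.py .4818 -.1803 .17 77.5
python3 -m creep '[{"grip":1,"tx":-2.4,"ty":-3.3,"tz":0,"spin":0},{"grip":1,"tx":-2.4,"ty":-3.3,"tz":0,"spin":0},{"grip":1,"tx":-2.4,"ty":-3.3,"tz":0,"spin":0},{"grip":1,"tx":-2.0,"ty":-3.0,"tz":1.5,"spin":0},{"grip":1,"tx":0,"ty":0,"tz":3,"spin":0},{"grip":1,"tx":0,"ty":0,"tz":2,"spin":0},{"grip":1,"tx":0,"ty":0,"tz":0,"spin":0},{"grip":1,"tx":0,"ty":0,"tz":0,"spin":0}]'; python3 go.py .4818 -.1803 .037 77.5
```

```text
clock: 1.43
tool_pos: [0.3991, 0.0369, 0.2387]
eef_rot: [0.11, 0.994, 0.0, -0.0]
contact_force: [0.3, 0.4, -0.5]
opening: 1.003
finger_force: 0.0
clock 1.4333 pos [0.3991 0.0369 0.2387] close 77.3 F [ 0.3   0.44 -0.55] q7 0.86 tilt [-0.  0. -1.]
now-frame cm [-12.84 -19.38   6.86] spin -0.2
after-spin cm [-12.78 -19.42   6.86]
clock: 2.1
tool_pos: [0.4594, -0.1068, 0.1731]
eef_rot: [0.11, 0.994, 0.0, -0.001]
contact_force: [-0.2, 0.5, 0.6]
opening: 1.001
finger_force: 0.0
clock 2.1 pos [ 0.4594 -0.1068  0.1731] close 77.3 F [-0.19  0.54  0.59] q7 1.14 tilt [-0.003  0.001 -1.   ]
now-frame cm [-3.83 -6.68 13.6 ] spin -0.2
after-spin cm [-3.81 -6.69 13.6 ]
```

```bash
python3 -m creep '[{"grip":1,"tx":-1.9,"ty":-3.3,"tz":0,"spin":0},{"grip":1,"tx":-1.9,"ty":-3.4,"tz":0,"spin":0},{"grip":1,"tx":0,"ty":0,"tz":2.5,"spin":0},{"grip":1,"tx":0,"ty":0,"tz":2.5,"spin":0},{"grip":1,"tx":0,"ty":0,"tz":1.0,"spin":0},{"grip":1,"tx":0,"ty":0,"tz":0,"spin":0},{"grip":1,"tx":0,"ty":0,"tz":0,"spin":0},{"grip":1,"tx":0,"ty":0,"tz":0,"spin":0}]'; python3 go.py .4818 -.1803 .037 77.5
```

```text
clock: 2.77
tool_pos: [0.4836, -0.1802, 0.1152]
eef_rot: [0.11, 0.994, -0.0, 0.001]
contact_force: [-0.7, -0.7, 0.6]
opening: 1.0
finger_force: 0.0
clock 2.7667 pos [ 0.4836 -0.1802  0.1152] close 77.4 F [-0.67 -0.72  0.56] q7 1.23 tilt [ 0.002 -0.    -1.   ]
now-frame cm [ 0.19 -0.05  7.82] spin -0.1
after-spin cm [ 0.19 -0.05  7.82]
```

```bash
python3 -m creep '[{"grip":1,"tx":0,"ty":0,"tz":2.5,"spin":0},{"grip":1,"tx":0,"ty":0,"tz":2.5,"spin":0},{"grip":1,"tx":0,"ty":0,"tz":1.8,"spin":0},{"grip":1,"tx":0,"ty":0,"tz":1,"spin":0},{"grip":1,"tx":0,"ty":0,"tz":0,"spin":0},{"grip":1,"tx":0,"ty":0,"tz":0,"spin":0},{"grip":1,"tx":0,"ty":0,"tz":0,"spin":0}]'; python3 go.py .4818 -.1803 .037 77.5
python3 -m creep '[{"grip":-1,"tx":0,"ty":0,"tz":0,"spin":0},{"grip":-1,"tx":0,"ty":0,"tz":0,"spin":0},{"grip":-1,"tx":0,"ty":0,"tz":0,"spin":0},{"grip":-1,"tx":0,"ty":0,"tz":0,"spin":0},{"grip":-1,"tx":0,"ty":0,"tz":0,"spin":0},{"grip":-1,"tx":0,"ty":0,"tz":0,"spin":0}]' 30
```

```text
clock: 3.35
tool_pos: [0.4835, -0.1809, 0.0369]
eef_rot: [0.11, 0.994, -0.0, 0.001]
contact_force: [0.4, -0.0, 0.3]
opening: 0.998
finger_force: 0.0
clock 3.35 pos [ 0.4835 -0.1809  0.0369] close 77.3 F [ 0.41 -0.04  0.29] q7 1.18 tilt [ 0.002 -0.    -1.   ]
now-frame cm [ 0.18  0.02 -0.01] spin -0.2
after-spin cm [ 0.18  0.02 -0.01]
clock: 3.85
tool_pos: [0.4826, -0.1811, 0.0359]
eef_rot: [0.11, 0.994, -0.0, 0.0]
contact_force: [-0.5, 0.2, 2.5]
opening: 0.653
finger_force: 30.0
```

```bash
python3 -m creep '[{"grip":-1,"tx":0,"ty":0,"tz":-1,"spin":0},{"grip":-1,"tx":0,"ty":0,"tz":-1.5,"spin":0},{"grip":-1,"tx":0,"ty":0,"tz":-0.5,"spin":0},{"grip":-1,"tx":0,"ty":0,"tz":0,"spin":0},{"grip":-1,"tx":0,"ty":0,"tz":0,"spin":0},{"grip":-1,"tx":0,"ty":0,"tz":0,"spin":0},{"grip":-1,"tx":0,"ty":0,"tz":0,"spin":0}]'
for i in 1 2 3; do python3 -m creep '[{"grip":-1,"tx":0,"ty":0,"tz":0,"spin":0}]' | grep -E "contact|pos"; done
```

```text
clock: 4.43
tool_pos: [0.4821, -0.1806, 0.0651]
eef_rot: [0.11, 0.994, 0.0, -0.001]
contact_force: [-0.5, -0.5, -6.3]
opening: 0.656
finger_force: 30.0
tool_pos: [0.4822, -0.1806, 0.0651]
contact_force: [0.7, -0.3, -5.9]
tool_pos: [0.4824, -0.1806, 0.0653]
contact_force: [0.3, -0.3, -5.9]
tool_pos: [0.4825, -0.1807, 0.0654]
contact_force: [-0.1, 0.8, -6.4]
```

Tin B weighs about 6.2 N, so it is the full one. I'll carry it to the drawer.

```bash
python3 -m creep '[{"grip":-1,"tx":0,"ty":0,"tz":-1.5,"spin":0},{"grip":-1,"tx":0,"ty":0,"tz":-3,"spin":0},{"grip":-1,"tx":0,"ty":0,"tz":-3,"spin":0},{"grip":-1,"tx":0,"ty":0,"tz":-3,"spin":0},{"grip":-1,"tx":0,"ty":0,"tz":-2.5,"spin":-3},{"grip":-1,"tx":0,"ty":0,"tz":-1,"spin":-6},{"grip":-1,"tx":0,"ty":0,"tz":0,"spin":-6},{"grip":-1,"tx":0,"ty":0,"tz":0,"spin":-5}]'
python3 -m creep '[{"grip":-1,"tx":0,"ty":0,"tz":0,"spin":-3},{"grip":-1,"tx":0,"ty":0,"tz":0,"spin":0},{"grip":-1,"tx":0,"ty":0,"tz":0,"spin":0}]'
python3 go.py .5776 .1769 .2 100.4
```

```text
clock: 5.35
tool_pos: [0.4826, -0.1811, 0.2066]
eef_rot: [-0.066, 0.998, -0.001, 0.001]
contact_force: [0.2, -0.2, -6.3]
opening: 0.658
finger_force: 30.0
clock: 5.6
tool_pos: [0.482, -0.1809, 0.2054]
eef_rot: [-0.089, 0.996, 0.0, -0.0]
contact_force: [-0.2, -0.8, -6.2]
opening: 0.658
finger_force: 30.0
clock 5.6 pos [ 0.482  -0.1809  0.2054] close 100.2 F [-0.24 -0.81 -6.22] q7 1.59 tilt [-0.001  0.    -1.   ]
now-frame cm [-15.75  33.52   0.54] spin -0.2
after-spin cm [-15.86  33.46   0.54]
```

```bash
python3 -m creep '[{"grip":-1,"tx":-0.8,"ty":1.6,"tz":0,"spin":0},{"grip":-1,"tx":-1.4,"ty":3,"tz":0,"spin":0},{"grip":-1,"tx":-1.5,"ty":3.2,"tz":0,"spin":0},{"grip":-1,"tx":-1.5,"ty":3.2,"tz":0,"spin":0},{"grip":-1,"tx":-1.5,"ty":3.2,"tz":0,"spin":0},{"grip":-1,"tx":-1.5,"ty":3.2,"tz":0,"spin":0},{"grip":-1,"tx":-1.5,"ty":3.2,"tz":0,"spin":0},{"grip":-1,"tx":-1.5,"ty":3.2,"tz":0,"spin":0}]'
python3 -m creep '[{"grip":-1,"tx":-1.5,"ty":3.2,"tz":0,"spin":0},{"grip":-1,"tx":-1.4,"ty":3,"tz":0,"spin":0},{"grip":-1,"tx":-1,"ty":2,"tz":0,"spin":0},{"grip":-1,"tx":-0.7,"ty":1.5,"tz":0,"spin":0},{"grip":-1,"tx":0,"ty":0,"tz":0,"spin":0},{"grip":-1,"tx":0,"ty":0,"tz":0,"spin":0},{"grip":-1,"tx":0,"ty":0,"tz":0,"spin":0}]'
python3 go.py .5776 .1769 .1 100.4
python3 - <<'E'
from h import *
p,d=snap('scene','s1'); cv2.imwrite('pics/s1c.png',cv2.resize(p[140:300,150:420,::-1],(800,474)))
E
```

```text
clock: 6.27
tool_pos: [0.55, 0.0751, 0.2054]
eef_rot: [-0.089, 0.996, -0.0, -0.0]
contact_force: [0.6, -0.4, -5.3]
opening: 0.657
finger_force: 30.0
clock: 6.85
tool_pos: [0.5774, 0.1756, 0.2051]
eef_rot: [-0.089, 0.996, -0.001, -0.001]
contact_force: [-0.4, -1.1, -5.1]
opening: 0.661
finger_force: 30.0
clock 6.85 pos [0.5774 0.1756 0.2051] close 100.2 F [-0.4  -1.13 -5.13] q7 1.05 tilt [-0.002 -0.002 -1.   ]
now-frame cm [-0.06  0.15 10.51] spin -0.2
after-spin cm [-0.06  0.15 10.51]
```

View pics/s1c.png

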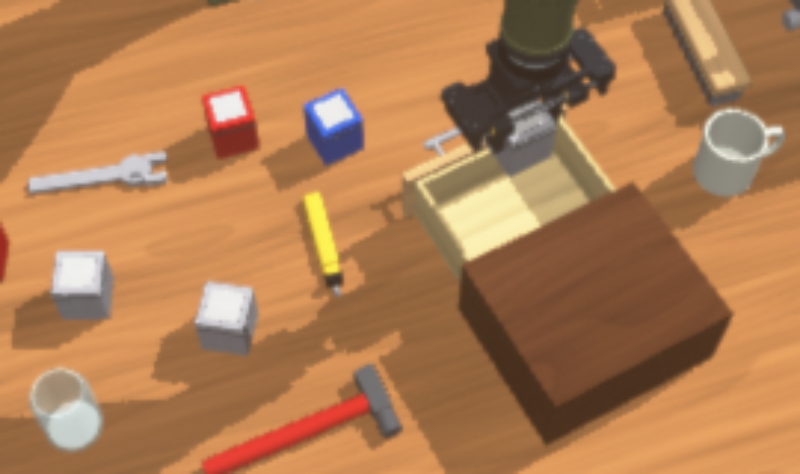

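The tin hangs upright over the drawer at crop pixel (525,140), and nothing else has been disturbed. Now I'll lower it.

```bash
python3 -m creep '[{"grip":-1,"tx":0,"ty":0.1,"tz":1.5,"spin":0},{"grip":-1,"tx":0,"ty":0,"tz":2.5,"spin":0},{"grip":-1,"tx":0,"ty":0,"tz":2.5,"spin":0},{"grip":-1,"tx":0,"ty":0,"tz":2.5,"spin":0},{"grip":-1,"tx":0,"ty":0,"tz":2,"spin":0},{"grip":-1,"tx":0,"ty":0,"tz":1,"spin":0},{"grip":-1,"tx":0,"ty":0,"tz":0,"spin":0},{"grip":-1,"tx":0,"ty":0,"tz":0,"spin":0}]'
python3 -m creep '[{"grip":-1,"tx":0,"ty":0,"tz":1,"spin":0},{"grip":-1,"tx":0,"ty":0,"tz":0.7,"spin":0},{"grip":-1,"tx":0,"ty":0,"tz":0.3,"spin":0},{"grip":-1,"tx":0,"ty":0,"tz":0,"spin":0},{"grip":-1,"tx":0,"ty":0,"tz":0,"spin":0},{"grip":-1,"tx":0,"ty":0,"tz":0,"spin":0}]'
for i in 1 ; do python3 -m creep '[{"grip":-1,"tx":0,"ty":0,"tz":0.2,"spin":0},{"grip":-1,"tx":0,"ty":0,"tz":0,"spin":0},{"grip":-1,"tx":0,"ty":0,"tz":0,"spin":0}]' ; done
```

```text
clock: 7.57
tool_pos: [0.5781, 0.1774, 0.086]
eef_rot: [-0.089, 0.996, -0.0, 0.0]
contact_force: [-0.2, 0.3, -6.0]
opening: 0.653
finger_force: 30.0
clock: 8.07
tool_pos: [0.5781, 0.1783, 0.066]
eef_rot: [-0.09, 0.996, 0.0, 0.0]
contact_force: [0.5, -0.6, -5.6]
opening: 0.654
finger_force: 30.0
clock: 8.32
tool_pos: [0.5778, 0.1781, 0.0638]
eef_rot: [-0.09, 0.996, 0.0, 0.0]
contact_force: [-0.7, -0.5, -6.4]
opening: 0.654
finger_force: 30.0
```

Now I'll creep down until it touches.

```bash
python3 -m creep '[{"grip":-1,"tx":0,"ty":0,"tz":0.4,"spin":0},{"grip":-1,"tx":0,"ty":0,"tz":0,"spin":0},{"grip":-1,"tx":0,"ty":0,"tz":0,"spin":0}]'
python3 -m creep '[{"grip":-1,"tx":0,"ty":0,"tz":0.15,"spin":0},{"grip":-1,"tx":0,"ty":0,"tz":0,"spin":0},{"grip":-1,"tx":0,"ty":0,"tz":0,"spin":0}]'
```

```text
clock: 8.57
tool_pos: [0.5776, 0.178, 0.0594]
eef_rot: [-0.09, 0.996, -0.0, -0.0]
contact_force: [0.6, -0.2, -5.2]
opening: 0.651
finger_force: 30.0
clock: 8.82
tool_pos: [0.5778, 0.1781, 0.0582]
eef_rot: [-0.09, 0.996, 0.0, -0.0]
contact_force: [-0.0, 0.4, -5.1]
opening: 0.655
finger_force: 30.0
```

```bash
python3 -m creep '[{"grip":-1,"tx":0,"ty":0,"tz":0.1,"spin":0},{"grip":-1,"tx":0,"ty":0,"tz":0,"spin":0},{"grip":-1,"tx":0,"ty":0,"tz":0,"spin":0}]'
```

```text
clock: 9.07
tool_pos: [0.5785, 0.1783, 0.058]
eef_rot: [-0.09, 0.996, 0.0, 0.001]
contact_force: [-1.1, -0.9, 3.2]
opening: 0.655
finger_force: 30.0
```

```bash
python3 -m creep '[{"grip":1,"tx":0,"ty":0,"tz":0,"spin":0},{"grip":1,"tx":0,"ty":0,"tz":0,"spin":0},{"grip":1,"tx":0,"ty":0,"tz":0,"spin":0},{"grip":1,"tx":0,"ty":0,"tz":0,"spin":0},{"grip":1,"tx":0,"ty":0,"tz":-1,"spin":0},{"grip":1,"tx":0,"ty":0,"tz":-2,"spin":0},{"grip":1,"tx":0,"ty":0,"tz":-3,"spin":0},{"grip":1,"tx":0,"ty":0,"tz":-4,"spin":0}]'
python3 -m creep '[{"grip":1,"tx":0,"ty":0,"tz":-4,"spin":0},{"grip":-1,"tx":0,"ty":0,"tz":-3,"spin":0},{"grip":-1,"tx":3,"ty":0,"tz":0,"spin":0},{"grip":-1,"tx":3.5,"ty":0,"tz":0,"spin":0},{"grip":-1,"tx":3.5,"ty":0,"tz":0,"spin":0},{"grip":-1,"tx":3,"ty":0,"tz":0,"spin":0},{"grip":-1,"tx":1,"ty":0,"tz":0,"spin":0},{"grip":-1,"tx":0,"ty":0,"tz":0,"spin":0}]'
python3 - <<'E'
from h import *
c=optics.get_calibration('top');E=np.array(c['extrinsics']);C=-E[:3,:3].T@E[:3,3]
for u,v in((223.1,249.5),(264.4,244.3)):
    d=E[:3,:3].T@np.array([(u-c['cx'])/c['fx'],(v-c['cy'])/c['fy'],1]); P=C+d*(.081-C[2])/d[2]
    print(P.round(4),'along',P[0]*.9836+P[1]*.1805,'lat',-P[0]*.1805+P[1]*.9836)
p,d=snap('scene','s2'); cv2.imwrite('pics/s2c.png',cv2.resize(p[140:300,150:420,::-1],(800,474)))
E
python3 go.py .4448 .1525 .055 100.4
```

```text
clock: 9.73
tool_pos: [0.5761, 0.1774, 0.1568]
eef_rot: [-0.09, 0.996, -0.001, -0.002]
contact_force: [-0.1, -0.5, -0.7]
opening: 1.0
finger_force: 0.0
clock: 10.4
tool_pos: [0.4372, 0.1521, 0.228]
eef_rot: [-0.091, 0.996, -0.001, -0.001]
contact_force: [-0.5, 0.0, -0.6]
opening: 0.492
finger_force: 0.0
[0.4532 0.2146 0.081 ] along 0.4845427003464147 lat 0.1292411217085655
[0.4728 0.0953 0.081 ] along 0.4822866381482511 lat 0.008416871627248884
clock 10.45 pos [0.4397 0.1529 0.2281] close 100.4 F [ 0.7  -0.22  0.21] q7 0.94 tilt [ 0.001 -0.    -1.   ]
now-frame cm [-0.48 -0.13 17.31] spin -0.0
after-spin cm [-0.48 -0.13 17.31]
```

View pics/s2c.png

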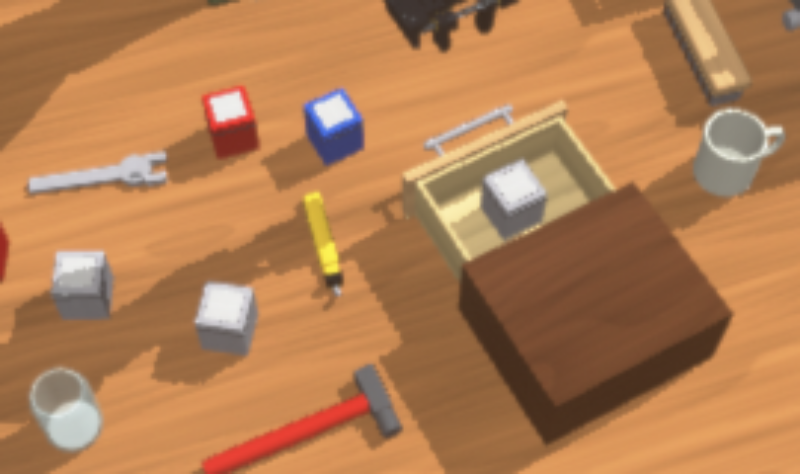

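The tin stands upright in the drawer at crop pixel (515,190), and the handle is at (468,128). I'll lower the shut fingers in front of the handle.

```bash
python3 -m creep '[{"grip":-1,"tx":0.5,"ty":0,"tz":2,"spin":0},{"grip":-1,"tx":0,"ty":0,"tz":3.5,"spin":0},{"grip":-1,"tx":0,"ty":0,"tz":3.5,"spin":0},{"grip":-1,"tx":0,"ty":0,"tz":3.5,"spin":0},{"grip":-1,"tx":0,"ty":0,"tz":3,"spin":0},{"grip":-1,"tx":0,"ty":0,"tz":1.7,"spin":0},{"grip":-1,"tx":0,"ty":0,"tz":0,"spin":0},{"grip":-1,"tx":0,"ty":0,"tz":0,"spin":0}]'
python3 -m creep '[{"grip":-1,"tx":-0.5,"ty":0,"tz":0,"spin":0},{"grip":-1,"tx":-0.5,"ty":0,"tz":0,"spin":0},{"grip":-1,"tx":-0.5,"ty":0,"tz":0,"spin":0},{"grip":-1,"tx":-0.5,"ty":0,"tz":0,"spin":0},{"grip":-1,"tx":-0.5,"ty":0,"tz":0,"spin":0},{"grip":-1,"tx":-0.5,"ty":0,"tz":0,"spin":0},{"grip":-1,"tx":-0.5,"ty":0,"tz":0,"spin":0},{"grip":-1,"tx":-0.5,"ty":0,"tz":0,"spin":0}]'
```

```text
clock: 11.12
tool_pos: [0.4363, 0.1525, 0.0545]
eef_rot: [-0.09, 0.996, -0.0, 0.0]
contact_force: [0.2, 1.1, 0.9]
opening: 0.008
finger_force: 0.0
clock: 11.78
tool_pos: [0.475, 0.1592, 0.0553]
eef_rot: [-0.09, 0.996, -0.0, -0.0]
contact_force: [-1.7, -0.3, 0.4]
opening: 0.005
finger_force: 0.6
```

```bash
python3 -m creep '[{"grip":-1,"tx":-0.6,"ty":0,"tz":0,"spin":0},{"grip":-1,"tx":-0.6,"ty":0,"tz":0,"spin":0},{"grip":-1,"tx":-0.6,"ty":0,"tz":0,"spin":0},{"grip":-1,"tx":-0.6,"ty":0,"tz":0,"spin":0},{"grip":-1,"tx":-0.6,"ty":0,"tz":0,"spin":0},{"grip":-1,"tx":-0.6,"ty":0,"tz":0,"spin":0},{"grip":-1,"tx":-0.6,"ty":0,"tz":0,"spin":0},{"grip":-1,"tx":-0.6,"ty":0,"tz":0,"spin":0}]'
python3 -m creep '[{"grip":-1,"tx":-0.6,"ty":0,"tz":0,"spin":0},{"grip":-1,"tx":-0.6,"ty":0,"tz":0,"spin":0},{"grip":-1,"tx":-0.6,"ty":0,"tz":0,"spin":0},{"grip":-1,"tx":-0.6,"ty":0,"tz":0,"spin":0},{"grip":-1,"tx":-0.5,"ty":0,"tz":0,"spin":0},{"grip":-1,"tx":-0.5,"ty":0,"tz":0,"spin":0},{"grip":-1,"tx":-0.4,"ty":0,"tz":0,"spin":0},{"grip":-1,"tx":-0.4,"ty":0,"tz":0,"spin":0}]'
python3 - <<'E'
from h import *
p,d=snap('scene','s3'); cv2.imwrite('pics/s3c.png',cv2.resize(p[140:300,150:420,::-1],(800,474)))
E
```

```text
clock: 12.45
tool_pos: [0.5223, 0.1679, 0.0552]
eef_rot: [-0.09, 0.996, -0.0, -0.0]
contact_force: [-1.7, -1.1, 0.8]
opening: 0.001
finger_force: 0.6
clock: 13.12
tool_pos: [0.5635, 0.1755, 0.0552]
eef_rot: [-0.09, 0.996, 0.0, -0.0]
contact_force: [-1.2, -0.8, 0.8]
opening: -0.0
finger_force: 0.6
```

View pics/s3c.png

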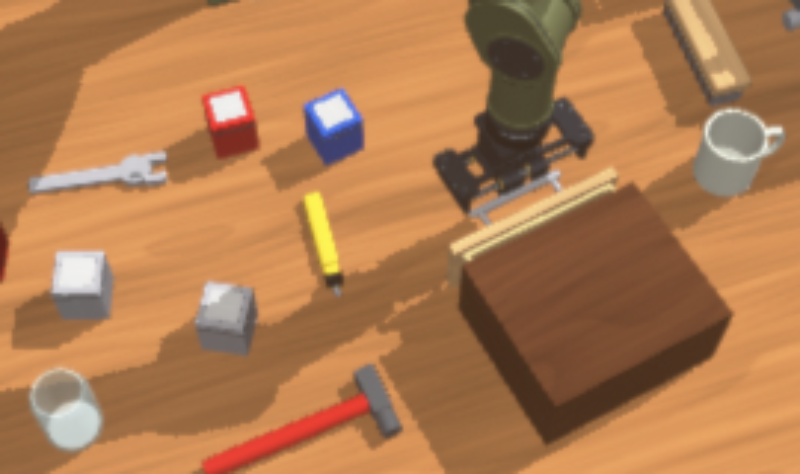

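The drawer is nearly shut, with a gap of about 2 to 3 cm at crop pixel (460,255). I'll go on slowly until the force rises.

```bash
python3 -m creep '[{"grip":-1,"tx":-0.3,"ty":0,"tz":0,"spin":0},{"grip":-1,"tx":-0.3,"ty":0,"tz":0,"spin":0},{"grip":-1,"tx":-0.3,"ty":0,"tz":0,"spin":0},{"grip":-1,"tx":-0.3,"ty":0,"tz":0,"spin":0},{"grip":-1,"tx":0,"ty":0,"tz":0,"spin":0},{"grip":-1,"tx":0,"ty":0,"tz":0,"spin":0}]'
```

```text
clock: 13.67
tool_pos: [0.5755, 0.1777, 0.0553]
eef_rot: [-0.09, 0.996, 0.0, 0.0]
contact_force: [1.2, -0.6, -0.2]
opening: 0.003
finger_force: 0.0
```

```bash
python3 -m creep '[{"grip":-1,"tx":-0.2,"ty":0,"tz":0,"spin":0},{"grip":-1,"tx":-0.2,"ty":0,"tz":0,"spin":0},{"grip":-1,"tx":-0.2,"ty":0,"tz":0,"spin":0},{"grip":-1,"tx":0,"ty":0,"tz":0,"spin":0}]'
```

```text
clock: 14.0
tool_pos: [0.5814, 0.1788, 0.0552]
eef_rot: [-0.09, 0.996, 0.0, 0.0]
contact_force: [-0.9, -0.8, -0.9]
opening: 0.005
finger_force: 0.1
```

```bash
for i in 1; do python3 -m creep '[{"grip":-1,"tx":-0.2,"ty":0,"tz":0,"spin":0},{"grip":-1,"tx":-0.2,"ty":0,"tz":0,"spin":0},{"grip":-1,"tx":-0.2,"ty":0,"tz":0,"spin":0}]'; done
```

```text
clock: 14.25
tool_pos: [0.585, 0.1794, 0.0551]
eef_rot: [-0.09, 0.996, -0.001, -0.002]
contact_force: [-9.7, -0.6, 7.2]
opening: 0.005
finger_force: 4.3
```

```bash
python3 -m creep '[{"grip":-1,"tx":-0.2,"ty":0,"tz":0,"spin":0},{"grip":-1,"tx":-0.2,"ty":0,"tz":0,"spin":0},{"grip":-1,"tx":-0.2,"ty":0,"tz":0,"spin":0}]'
```

```text
clock: 14.5
tool_pos: [0.5851, 0.1793, 0.055]
eef_rot: [-0.091, 0.996, -0.002, -0.007]
contact_force: [-20.5, -4.5, 19.1]
opening: 0.009
finger_force: 10.8
```

The force rises sharply with no further motion, so the drawer is on its stop. I'll back off and check.

```bash
python3 -m creep '[{"grip":-1,"tx":0.5,"ty":0,"tz":0,"spin":0},{"grip":-1,"tx":1,"ty":0,"tz":0,"spin":0},{"grip":-1,"tx":2,"ty":0,"tz":0,"spin":0},{"grip":-1,"tx":3,"ty":0,"tz":0,"spin":0},{"grip":-1,"tx":3,"ty":0,"tz":-2,"spin":0},{"grip":-1,"tx":2,"ty":0,"tz":-3,"spin":0},{"grip":-1,"tx":0,"ty":0,"tz":-4,"spin":0},{"grip":-1,"tx":0,"ty":0,"tz":-4,"spin":0}]'
python3 -m creep '[{"grip":-1,"tx":2,"ty":0,"tz":0,"spin":0},{"grip":-1,"tx":2,"ty":0,"tz":0,"spin":0},{"grip":-1,"tx":0,"ty":0,"tz":0,"spin":0},{"grip":-1,"tx":0,"ty":0,"tz":0,"spin":0}]'
python3 - <<'E'
from h import *
p,d=snap('scene','s4'); cv2.imwrite('pics/s4c.png',cv2.resize(p[140:300,150:420,::-1],(800,474)))
E
```

```text
clock: 15.17
tool_pos: [0.4777, 0.1599, 0.1863]
eef_rot: [-0.091, 0.996, -0.001, -0.001]
contact_force: [1.7, 0.1, 0.3]
opening: 0.001
finger_force: 0.0
clock: 15.5
tool_pos: [0.4401, 0.153, 0.1857]
eef_rot: [-0.09, 0.996, 0.0, 0.0]
contact_force: [0.9, 0.8, -0.3]
opening: 0.004
finger_force: 0.0
```

View pics/s4c.png

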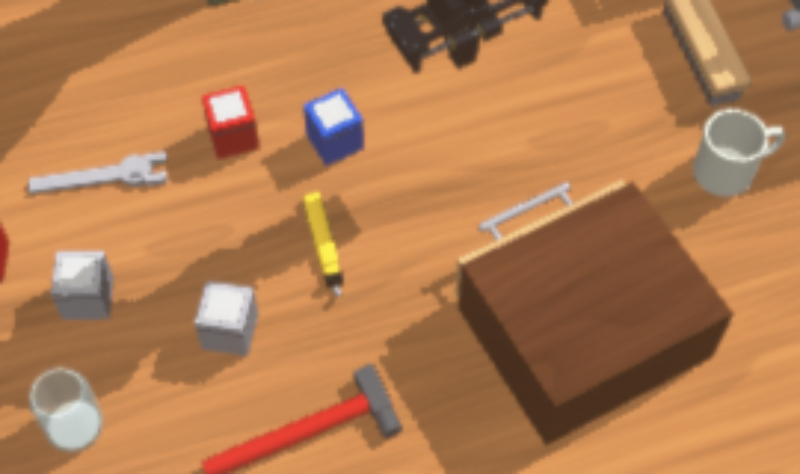

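The drawer is shut flush, with its front board edge at crop pixel (545,225). The two empty tins are standing and nothing else has moved.

```bash
python3 -c "
from plant import workorder; print(workorder.finish_job())"
```

```text
the job is handed in; nothing more can be done
None
```

The full tin is standing in the drawer and the drawer is shut against its stop. I picked that tin because it weighed about 6.2 N on the first lift, so I never lifted the other two. They are still upright on the bench, and the job was handed in at about 15.5 s.

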